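# Tap a jammed circuit module out of its housing

### The job

Take the mallet by its handle and work the jammed circuit module towards the open mouth of its housing: give light taps on the left and right ends of its rear face in turn, going over to the other end whenever one feels solid, for it binds as it skews. Stop when both of its front corners stick out of the mouth by about 15 mm, with the module still lying in the housing, then stand the mallet back on its head on the bench. Never hit or press it hard (stay under about 25 N), never push the module with the gripper, and leave the other things on the bench alone.

Things in the scene. Friction and masses are not known exactly. Their poses are not given: they have to be found in the camera images.
- housing: black plastic housing shell screwed to the bench (fixed), 140 x 226 mm, walls 55 mm high. Origin on the bench top; x points out of its open mouth (away from the robot), y to its left, z up. It runs from x = -85 mm (rear) to +55 mm (mouth). The module slides on two rubber tracks whose top is 10 mm above the bench, between rubber side guides with inner faces at about y = +-100.5 to +-104 mm.
- rear_wall (a point): middle of the top outer edge of the housing's rear wall: housing x = -85, y = 0, z = 55 mm. The wall is 12 mm thick and closes only the middle, y -45 to +45 mm. Left and right of it are two openings, each about 57 mm wide (y = +-45 to +-102 mm) and open at the top, through which a mallet reaches the ends of the module's rear face.
- mouth (a point): middle of the housing's mouth edge, at track height: housing x = +55 mm, y = 0, z = 10 mm; same axes as the housing
- module: metal tray with a green circuit board, 80 mm (x, along the housing) x 200 mm (y) x 40 mm high, 0.6 to 1.1 kg, loose on the tracks. Origin at the centre of its underside, axes as the housing's when square. Starts almost square, its front edge 25 to 33 mm inside the mouth. The guides let it skew by about 0.06 rad in all before it jams, but unevenly: see rear_right.
- front_left (a point): left front corner of the module (module x = +40, y = +100 mm, mid height 20 mm above its underside)
- front_right (a point): right front corner of the module (module x = +40, y = -100 mm, mid height)
- rear_left (a point): place to tap on the left end of the module's rear face (module x = -40, y = +73 mm, mid height), in the middle of the left opening. A free end slides at about 2 to 7 N, swinging about the far end, and stays where it is left. Once the module jams askew, this end feels solid, while the other end gives way and frees it.
- rear_right (a point): place to tap on the right end of the module's rear face (module x = -40, y = -73 mm, mid height); behaves as the left one. The rear guides sit off-centre by up to 2 mm, to an unknown side: one end may jam when barely 0.01 rad ahead, the other only at 0.045 rad. So the end that lags is not always the one that gives; it must be felt.
- mallet: stubby mallet, 0.35 kg, standing on its head. Rubber block head 90 mm (its x, the striking direction; both ends are faces) x 38 mm (y) x 38 mm high; handle with a rubber sleeve, 26 (x) x 24 mm (y), straight up to 120 mm. Origin: centre of the head's underside. Grip the handle about 80 mm above it. With the underside 20 mm above the bench the head clears the housing's floor and meets the rear face.
- bin: bystander: open grey plastic bin 110 x 110 x 60 mm with scrap; origin at the centre of its underside
- board: bystander: loose green circuit board 100 x 75 mm, up to 18 mm high, lying on the bench; origin at the centre of its underside
- bracket: bystander: black plastic bracket 50 x 90 mm, 49 mm high; origin at the centre of its underside
Mind the look-alikes: they are no part of the job. What is meant by the mallet is not purple, and is the larger of those in its own colour. There is more than one size of the module; the job needs the larger.

How it is judged (in metres and radians):
On the way, in this order (a step that is already met when the one before it is completed fails the run):
1. the mallet is lifted off the bench (height (world z) of mallet above 0.012 m and x of module in the frame of housing below -0.004 m), for 0.2 s.
2. the module has been worked 14 to 22 mm towards the mouth (x of module in the frame of housing above 0.004 m), for 0.1 s.
At the end, for the whole second after the job is handed in: Both front corners of the module stand 6 to 30 mm out of the housing's mouth, the module lies flat on its tracks at rest, and the mallet stands upright on its head on the bench, at rest and released (x of front_left in the frame of mouth between 0.006 and 0.03 m and x of front_right in the frame of mouth between 0.006 and 0.03 m and angle between module's own z axis and vertical below 0.05 rad and height (world z) of module between 0.006 and 0.014 m and linear speed of each of module, mallet below 0.01 m/s and angle between mallet's own z axis and vertical below 0.08 rad and height (world z) of mallet below 0.005 m); the robot touches nothing.
It fails at once if the mallet hits or presses the module harder than 40 N (contact force between mallet and module above 40 N).
It fails at once if the gripper or arm pushes the module (contact force between any of the fingers, the arm and module above 1 N).
It fails at once if a bystander is moved more than 20 mm (distance of any of bin, board, bracket from where it was at the start of the episode above 0.02 m).
It fails at once if the mallet falls over (angle between mallet's own z axis and vertical above 0.7 rad).
It also fails if it takes over 72 s, if anything falls off the work surface, if the arm or the gripper's body presses on something with over 40 N, if the wrist force passes 120 N, or if a joint passes its speed limit or range.

### The arm

A 6-joint arm with a two-finger parallel gripper is mounted at the origin on the work surface. World frame = base frame: x ahead of the robot, y to its left, z up, the work surface at z = 0. Lengths are in mm, angles in degrees, forces in N, time in s.
With the tool pointing down it reaches from about 300 to 850 mm from the base axis. Payload 4.2 kg.
Tool frame: the origin (TCP) lies midway between the tips of the shut fingers; the grasp point (between the pads) lies 19 mm behind it; z points along the fingers, y is the line along which they close (so a half turn about z gives the same grasp; the last joint's range is limited). The gripper opens to 91 mm and grips with 3 to 60 N. Pads are 32 mm wide; open, the fingers measure 118 mm over their backs; the gripper's body (76 mm by 178 mm) begins 60 mm behind the grasp point.
Start: joints at [66.234, 18.312, 89.639, -0, 72.044, -1.146], TCP at [221.162, 530.783, 213.976] pointing down, gripper open.
Joint ranges: [-177.97, 177.97], [-48.28, 115.42], [12.27, 149.76], [-77.06, 257.06], [2.81, 150.46], [-146.56, 146.56]. Speed limits (degrees/s): [147.25, 147.25, 180, 180, 180, 180].

### API

Orientations are given as [roll, pitch, yaw] about the fixed x, y, z axes, in that order (R = Rz(yaw) Ry(pitch) Rx(roll)).
In Python, from workcell import env gives the robot as it stands.
- The arm moves only by the tool jog_arm, never from a script. Its argument "steps" is one flat list of numbers, 5 for each row, row after row: the closure, from 0 (fully open) to 1 (shut), then the shift along the tool's x, y, z in cm, then the turn about the tool's z in degrees. A call has 1 to 20 rows; each row is the pose to reach, as a shift and turn from the pose commanded when the call began, along the tool's axes at that moment; what a row does not reach only later rows make up. A row lasts 1/10 s, in which the tool goes at most 50 mm and 8.59 degrees, less where a joint would pass 70% of its speed; a pose out of reach is approached as far as the arm can. A call with a gripper value outside its range is refused whole. The fingers move at their own pace and stop on an object; "force" is the grip in N (left out, the last holds). Time passes only in rows, so rows that repeat a pose let the fingers close. It gives the time, the measured TCP pose, the force and the opening at its end, in the units of the state.
- env.state(): the state, without advancing time (a new reading comes with each control period).
- env.grab_frame(name): name is "side" or "top"; returns the picture (480x640x3 uint8, red, green, blue); there is no depth.
- env.camera_params(name): a dict with "fx", "fy", "cx", "cy" (pixels), "R" (3x3) and "t" (3): a world point X has camera coordinates R X + t. Camera axes: x right, y down, z forward; pixel columns grow to the right and rows downward; lengths in mm; the calibration is good to about 2 mm. A picture is of the moment at which its call begins. camera_params takes no time and is no camera call.
- env.job_done(): hands the job in, once; it reports no verdict.
The state is a dict: "time_s": time; "qpos": joint angles; "qvel": joint speeds; "effort": joint torques, N m; "ee_pos": TCP position; "ee_rot": TCP orientation; "force": force on the tool from outside, world axes, zero at the start; "torque": the same for the moment, N m; "gripper_width": finger opening in mm.
Only numpy, scipy, OpenCV 4.12 (cv2) and the standard library are available. Lean on these libraries where they do the work, as an engineer would, in place of code of your own. Each camera call takes 0.05 s, during which the arm holds its last target. There are 200 camera calls.

## Working session

There is one attempt and no reset: what is moved stays moved. The work goes in short steps, Python scripts to look and compute and a tool call to move; the robot and the scene stay as the last step left them, time stands still between calls to the robot, and variables do not carry over. Pictures are saved under pics/ and viewed, on a budget of 10 in all, crops included, one or two more only if the job needs it, and the job is handed in when it is done.

Besides the shell and the picture viewer there is one more tool, called after "Call:" by a JSON object that holds its "op" and its "data". jog_arm: Moves the arm, as the interface text tells. Its arguments: {"type":"object","properties":{"steps":{"type":"array","items":{"type":"number"}},"force":{"type":"number"}},"required":["steps"]}

```bash
mkdir -p pics; python3 - <<'E'
from workcell import env
import cv2,numpy as np
np.set_printoptions(precision=4,suppress=True)
for n in("top","side"):
    f=env.grab_frame(n); cv2.imwrite(f"pics/{n}0.png",f[:,:,::-1]); p=env.camera_params(n)
    print(n,p, -np.array(p["R"]).T@np.array(p["t"]))
print(env.state())
E
```

```text
top {'fx': 490.9307700468507, 'fy': 490.9307700468507, 'cx': 317.6046726714157, 'cy': 240.39309897760495, 'R': array([[-0.0159, -0.9998, -0.008 ],
       [-0.9847,  0.0171, -0.1732],
       [ 0.1733,  0.0052, -0.9848]]), 't': array([  31.1923,  618.7243, 1306.2388])} [ 383.3387   13.8778 1393.8835]
side {'fx': 532.6938355482282, 'fy': 532.6938355482282, 'cx': 321.01358556849385, 'cy': 246.41124052498282, 'R': array([[ 0.913 , -0.4079,  0.0045],
       [-0.2596, -0.5895, -0.7649],
       [ 0.3146,  0.6972, -0.6441]]), 't': array([-557.436 ,  191.2159, 1089.549 ])} [ 215.7656 -874.2973  850.5674]
{'time_s': 0.1, 'qpos': array([66.2353, 18.3475, 89.6977, -0.0024, 72.0444, -1.1468]), 'qvel': array([ 0.0166, -0.1149, -0.1742, -0.052 ,  0.1573,  0.008 ]), 'effort': array([  0.0019, -41.3333, -23.2506,   0.0728,   0.0421,  -0.0001]), 'ee_pos': array([220.9779, 530.3649, 213.2203]), 'ee_rot': array([-179.9104,    0.0005,  157.3829]), 'force': array([0.2968, 1.1522, 0.7481]), 'torque': array([-0.0075, -0.0219,  0.0034]), 'gripper_width': 91.16783030314855}
```

View pics/top0.png

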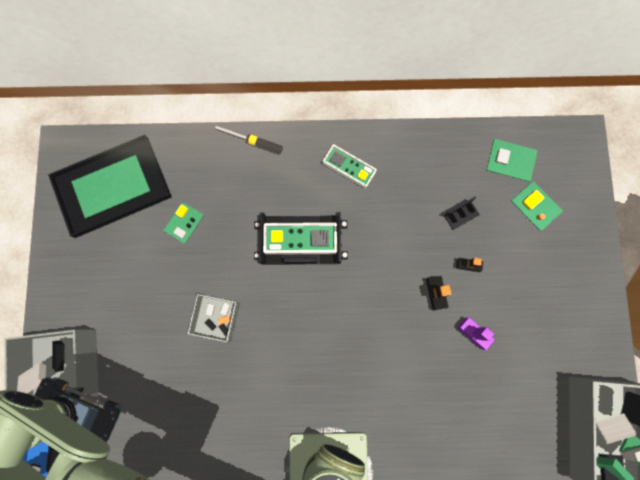

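View pics/side0.png

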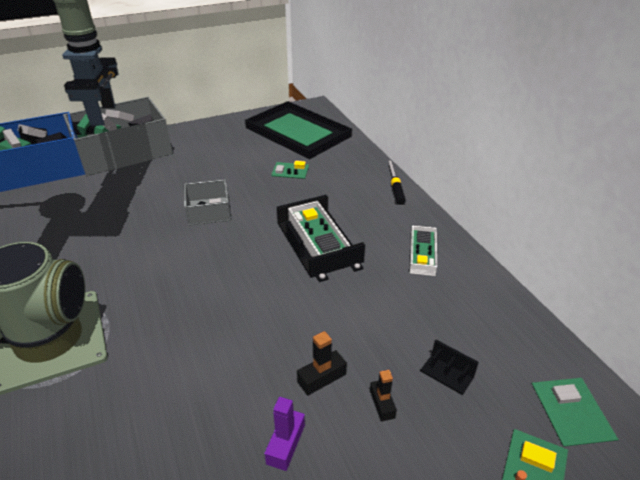

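The top view shows the housing with the large module at (300,238) and a smaller module outside it at (350,165). There are three mallets: large black/orange at (437,292), small black/orange at (470,264) and purple at (477,333). The large black/orange one fits the description because it is not purple and is the larger of its colour. I'll confirm that in an enlarged mosaic.

```bash
python3 - <<'E'
import cv2,numpy as np
t=cv2.imread("pics/top0.png");s=cv2.imread("pics/side0.png")
c=lambda im,x,y,w,h:cv2.resize(im[y:y+h,x:x+w],(400,300),interpolation=cv2.INTER_CUBIC)
m=np.vstack([np.hstack([c(t,245,200,110,82),c(t,410,245,100,75)]),np.hstack([c(s,265,185,110,100),c(s,280,320,130,98)])])
cv2.imwrite("pics/mos.png",m)
E
```

```text
(no output)
```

View pics/mos.png

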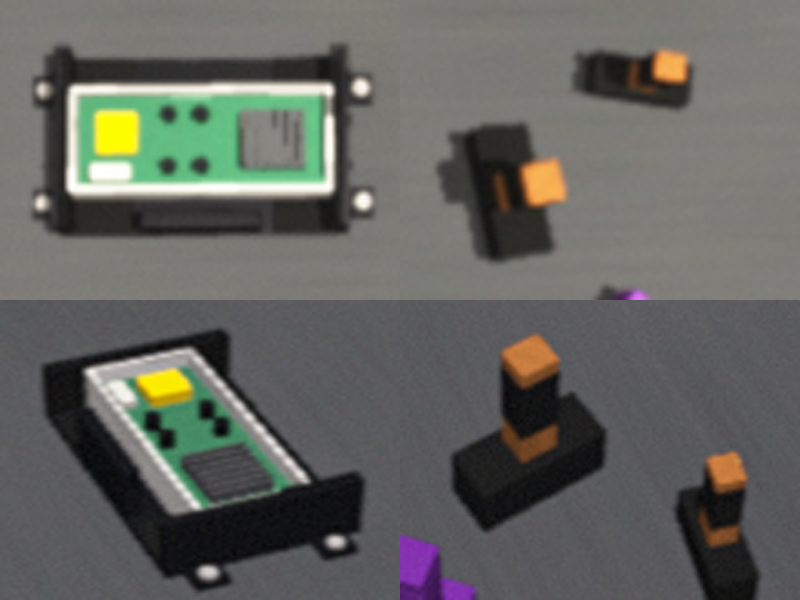

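The large black/orange mallet (mosaic top view at about (515,190), orange cap at (543,183)) is about twice the size of the other black one, so it is the target. The module in the housing sits square and inside, with the mouth towards +x. Next I'll measure both.

```bash
cat >h.py <<'E'
import cv2,numpy as np
from workcell import env
np.set_printoptions(precision=1,suppress=True)
P={n:{k:np.array(v) for k,v in env.camera_params(n).items()} for n in("top","side")}
def ray(n,uv):
    p=P[n];uv=np.atleast_2d(uv).astype(float)
    d=np.c_[(uv[:,0]-p["cx"])/p["fx"],(uv[:,1]-p["cy"])/p["fy"],np.ones(len(uv))]@p["R"]
    return -p["R"].T@p["t"],d
def cast(n,uv,z):
    c,d=ray(n,uv);return (c+d*((z-c[2])/d[:,2:]))[:,:2]
def proj(n,X):
    p=P[n];q=np.atleast_2d(X)@p["R"].T+p["t"];return np.c_[q[:,0]/q[:,2]*p["fx"]+p["cx"],q[:,1]/q[:,2]*p["fy"]+p["cy"]]
def tri(a,b):
    (c1,d1),(c2,d2)=ray("top",a),ray("side",b);d1,d2=d1[0],d2[0]
    k=np.linalg.lstsq(np.c_[d1,-d2],c2-c1,rcond=None)[0];x,y=c1+k[0]*d1,c2+k[1]*d2
    return (x+y)/2,np.linalg.norm(x-y)
def blobs(mask,roi,amin=15):
    x,y,w,h=roi;m=np.zeros_like(mask,np.uint8);m[y:y+h,x:x+w]=mask[y:y+h,x:x+w]
    cs,_=cv2.findContours(m,cv2.RETR_EXTERNAL,cv2.CHAIN_APPROX_NONE)
    return sorted([c[:,0,:] for c in cs if cv2.contourArea(c)>=amin],key=lambda c:-cv2.contourArea(c.reshape(-1,1,2)))
def rect(c,n,z):
    r=cv2.minAreaRect(cast(n,c,z).astype(np.float32));return r
def up(im,k=4): return cv2.resize(im,None,fx=k,fy=k,interpolation=cv2.INTER_CUBIC)
def dn(c,k=4): return (c+.5)/k-.5
E
python3 - <<'E'
from h import *
I={n:up(cv2.imread(f"pics/{n}0.png")) for n in P}
HS={n:cv2.cvtColor(I[n],cv2.COLOR_BGR2HSV) for n in P}
V={n:HS[n][...,2] for n in P}
org={n:cv2.inRange(HS[n],(5,120,140),(20,255,255)) for n in P}
R=lambda *a:[4*i for i in a]
a=blobs(org["top"],R(430,275,25,30));b=blobs(org["side"],R(300,325,50,30))
for c in a[:2]: r=cv2.minAreaRect(c);print("orange top",dn(np.array(r[0])),r[1],rect(dn(c),"top",120))
for c in b[:2]: print("orange side",dn(c.min(0)),dn(c.max(0)))
# head dark
for th in(45,55,65):
    d=(V["top"]<th).astype(np.uint8)
    for c in blobs(d,R(415,270,40,45))[:1]: print("head",th,rect(dn(c),"top",38))
br=((V["top"]>165)|((HS["top"][...,0]>40)&(HS["top"][...,0]<85)&(HS["top"][...,1]>80))).astype(np.uint8)
for c in blobs(br,R(262,215,76,45))[:1]:
    print("module",rect(dn(c),"top",50));print(cv2.boxPoints(rect(dn(c),"top",50)))
w=(V["top"]>150).astype(np.uint8)
for roi in((250,215,11,20),(250,245,10,20),(340,215,10,20),(338,245,12,20)):
    for c in blobs(w,R(*roi))[:1]: print("screw",cast("top",dn(c.mean(0)),5))
d=(V["top"]<70).astype(np.uint8)
for c in blobs(d,R(250,205,102,65))[:1]: print("housing",rect(dn(c),"top",55));print(cv2.boxPoints(rect(dn(c),"top",55)))
E
```

```text
orange top [445.3 290.1] (44.5792121887207, 39.37287902832031) ((471.4162902832031, -307.2945861816406), (28.479408264160156, 25.566139221191406), 9.042832374572754)
orange side [312.9 331.1] [330.9 344.9]
head 45 ((471.0806579589844, -301.2007751464844), (85.95762634277344, 42.177852630615234), 9.227692604064941)
head 55 ((471.3344421386719, -301.0205078125), (88.29373931884766, 45.74175262451172), 8.734747886657715)
head 65 ((470.4272766113281, -293.20098876953125), (90.38731384277344, 62.9959716796875), 9.03490161895752)
module ((628.8026733398438, 70.62527465820312), (204.15579223632812, 86.2723159790039), 89.01901245117188)
[[583.9 -30.7]
 [670.2 -32.2]
 [673.7 171.9]
 [587.4 173.4]]
screw [[678.8 198.1]]
screw [[588.4 198.7]]
screw [[676.4 -55.5]]
screw [[585.8 -54.9]]
housing ((626.4994506835938, 69.59310150146484), (254.75521850585938, 144.46609497070312), 88.9798355102539)
[[552.  -56.5]
 [696.5 -59.1]
 [701.  195.7]
 [556.5 198.2]]
```

```bash
cat >>h.py <<'E'
from scipy.spatial.transform import Rotation as Ro
def delta(tgt,yaw=None):
    s=env.state();r=Ro.from_euler("xyz",s["ee_rot"],degrees=True)
    d=r.inv().apply(np.array(tgt)-s["ee_pos"])/10
    return d, None if yaw is None else -((yaw-s["ee_rot"][2]+180)%360-180)
E
python3 - <<'E'
from h import *
print(proj("side",[[471,-307,120]]),proj("side",[[471,-307,0]]))
# side head outline: handle base etc
M=np.array([471,-307]);c,s=np.cos(.157),np.sin(.157)
print(proj("side",[[*(M+[[c*a-s*b,s*a+c*b]][0]),38] for a,b in((45,19),(45,-19),(-45,-19),(-45,19))]))
np.set_printoptions(precision=3,suppress=True)
print(delta([471.3,-307.2,214],9))
# side check of module rim: front right corner etc at z=50
H=np.array([643,70.8]);c,s=np.cos(-.014),np.sin(-.014)
for nm,a,b,z in(("wallFR",55,-113,55),("wallRR",-85,-113,55),("wallFL",55,113,55),("wallRL",-85,113,55)):
    X=[*(H+np.array([c*a-s*b,s*a+c*b])),z];print(nm,X,proj("side",X),proj("top",X))
E
```

```text
[[320.1 335.4]] [[319.9 376.5]]
[[334.1 347.2]
 [345.4 360.5]
 [304.9 382.2]
 [294.1 367.8]]
(array([-55.317, -67.689,   0.028]), np.float64(148.3828963136429))
wallFR [np.float64(696.4126617661963), np.float64(-42.958901027787334), 55] [[362.218 243.703]] [[340.002 212.739]]
wallRR [np.float64(556.4263815421044), np.float64(-40.99896505382654), 55] [[306.621 259.218]] [[340.502 262.445]]
wallFL [np.float64(699.5765584098758), np.float64(183.01895133396098), 55] [[323.63  193.076]] [[259.243 213.038]]
wallRL [np.float64(559.590278185784), np.float64(184.97888730792178), 55] [[273.306 205.191]] [[258.292 262.687]]
```

Call:
{"op": "jog_arm", "data": {"steps": [0, -55.4, -67.8, 0, 148.4, 0, -55.4, -67.8, 0, 148.4, 0, -55.4, -67.8, 0, 148.4, 0, -55.4, -67.8, 0, 148.4, 0, -55.4, -67.8, 0, 148.4, 0, -55.4, -67.8, 0, 148.4, 0, -55.4, -67.8, 0, 148.4, 0, -55.4, -67.8, 0, 148.4, 0, -55.4, -67.8, 0, 148.4, 0, -55.4, -67.8, 0, 148.4, 0, -55.4, -67.8, 0, 148.4, 0, -55.4, -67.8, 0, 148.4, 0, -55.4, -67.8, 0, 148.4, 0, -55.4, -67.8, 0, 148.4, 0, -55.4, -67.8, 0, 148.4, 0, -55.4, -67.8, 0, 148.4, 0, -55.4, -67.8, 0, 148.4, 0, -55.4, -67.8, 0, 148.4, 0, -55.4, -67.8, 0, 148.4, 0, -55.4, -67.8, 0, 148.4], "force": 40}}

```text
time_s: 2.1
ee_pos: [471.2, -307.9, 213.1]
ee_rot: [-179.9, 0.1, 9.0]
force: [-1.1, 0.4, -0.0]
gripper_width: 91.5
```

Call:
{"op": "jog_arm", "data": {"steps": [0, 0, 0, 4, 0, 0, 0, 0, 8, 0, 0, 0, 0, 11, 0, 0, 0, 0, 13.5, 0, 0, 0, 0, 15.2, 0, 0, 0, 0, 15.2, 0, 0, 0, 0, 15.2, 0]}}

```text
time_s: 2.8
ee_pos: [471.9, -307.1, 62.6]
ee_rot: [-180.0, -0.0, 9.1]
force: [0.0, 0.5, -0.2]
gripper_width: 91.0
```

```bash
python3 - <<'E'
from h import *
a=env.grab_frame("side")[:,:,::-1];b=env.grab_frame("top")[:,:,::-1]
c=lambda im,x,y,w,h:cv2.resize(im[y:y+h,x:x+w],(400,300),interpolation=cv2.INTER_CUBIC)
cv2.imwrite("pics/grasp.png",np.hstack([c(a,250,280,160,120),c(b,390,240,100,75)]))
E
```

```text
(no output)
```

View pics/grasp.png

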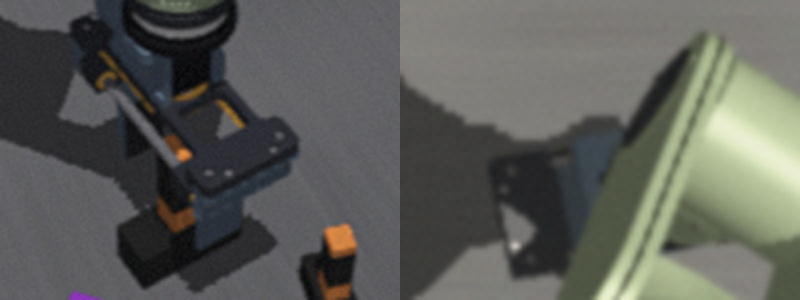

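The side view shows the handle (mosaic (172,185)) between the two fingers with no contact, so I'll close and lift.

Call:
{"op": "jog_arm", "data": {"steps": [1, 0, 0, 0, 0, 1, 0, 0, 0, 0, 1, 0, 0, 0, 0, 1, 0, 0, 0, 0, 1, 0, 0, 0, 0, 1, 0, 0, 0, 0, 1, 0, 0, 0, 0, 1, 0, 0, 0, 0], "force": 55}}

```text
time_s: 3.7
ee_pos: [471.8, -308.1, 61.9]
ee_rot: [-180.0, -0.0, 9.0]
force: [0.0, 0.6, 0.2]
gripper_width: 30.1
```

Call:
{"op": "jog_arm", "data": {"steps": [1, 0, 0, 0, 0, 1, 0, 0, 0, 0, 1, 0, 0, 0, 0]}}

```text
time_s: 4.0
ee_pos: [471.9, -308.3, 61.9]
ee_rot: [180.0, -0.0, 9.0]
force: [-0.1, -1.2, -1.6]
gripper_width: 23.5
```

Call:
{"op": "jog_arm", "data": {"steps": [1, 0, 0, -2, 0, 1, 0, 0, -4, 0, 1, 0, 0, -4, 0, 1, 1.2, -5, -4, 2, 1, 2, -10, -4, 5, 1, 3, -15, -4, 9.8, 1, 4, -19, -4, 9.8, 1, 5, -23, -4, 9.8, 1, 5.6, -27, -4, 9.8, 1, 6.1, -30, -4, 9.8, 1, 6.1, -30, -2, 9.8, 1, 6.1, -30, -2, 9.8, 1, 6.1, -30, -2, 9.8]}}

```text
time_s: 5.3
ee_pos: [484.2, -2.4, 81.0]
ee_rot: [-180.0, 0.2, -0.8]
force: [-0.5, -1.3, -3.4]
gripper_width: 23.9
```

```bash
python3 - <<'E'
from h import *
a=env.grab_frame("side")[:,:,::-1];b=env.grab_frame("top")[:,:,::-1]
cv2.imwrite("pics/side2.png",a);cv2.imwrite("pics/top2.png",b)
c=lambda im,x,y,w,h:cv2.resize(im[y:y+h,x:x+w],(400,400),interpolation=cv2.INTER_CUBIC)
cv2.imwrite("pics/app.png",np.hstack([c(a,240,180,140,140),c(b,240,200,110,110)]))
print(env.state())
E
```

```text
{'time_s': 5.4, 'qpos': array([ -1.7,  17.8, 112. ,   0. ,  50.2,  89.2]), 'qvel': array([-0.4, -0.4, -0.4,  0.1, -0.1,  0.1]), 'effort': array([  0.3, -37. , -19. ,   0. ,  -0. ,  -0. ]), 'ee_pos': array([485.4,  -2.9,  82. ]), 'ee_rot': array([-180. ,   -0. ,   -0.9]), 'force': array([ 0.2,  0.1, -3.9]), 'torque': array([-0.1,  0.1,  0. ]), 'gripper_width': 23.810404194107786}
```

View pics/app.png

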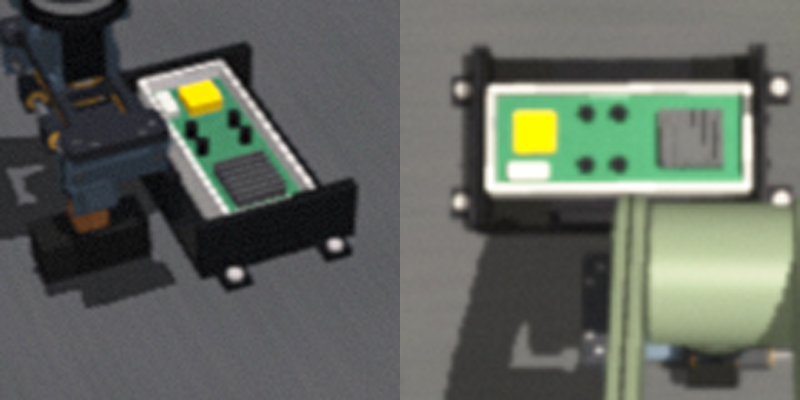

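```bash
python3 - <<'E'
from h import *
q=proj("side",[[530,-22.5,20],[530,-22.5,58],[530,15.5,58],[440,-21.5,58]]);print(q,(q-[240,180])*400/140)
E
```

```text
[[293.1 268.8]
 [292.6 256.4]
 [286.5 246.5]
 [254.6 266.9]] [[151.8 253.7]
 [150.4 218.2]
 [133.  189.9]
 [ 41.6 248.4]]
```

Call:
{"op": "jog_arm", "data": {"steps": [1, 2.5, 0, 0, 0, 1, 4, 0, 0, 0, 1, 4.8, 0, 0, 0, 1, 5, 0, 0, 0, 1, 5.2, 0, 0, 0, 1, 5.3, 0, 0, 0, 1, 5.4, 0, 0, 0, 1, 5.5, 0, 0, 0]}}

```text
time_s: 6.2
ee_pos: [539.9, -3.0, 82.0]
ee_rot: [-180.0, 0.0, -0.8]
force: [0.3, -0.6, -3.8]
gripper_width: 23.7
```

Call:
{"op": "jog_arm", "data": {"steps": [1, 0.1, 0, 0, 0, 1, 0.2, 0, 0, 0, 1, 0.3, 0, 0, 0, 1, 0.4, 0, 0, 0]}}

```text
time_s: 6.6
ee_pos: [544.3, -3.1, 81.9]
ee_rot: [-180.0, -0.0, -0.8]
force: [0.5, -0.1, -3.1]
gripper_width: 23.7
```

Call:
{"op": "jog_arm", "data": {"steps": [1, 0.1, 0, 0, 0, 1, 0.2, 0, 0, 0, 1, 0.3, 0, 0, 0]}}

```text
time_s: 6.9
ee_pos: [545.5, -3.1, 81.6]
ee_rot: [-180.0, 0.2, -0.8]
force: [-5.5, -0.0, -0.8]
gripper_width: 23.7
```

Call:
{"op": "jog_arm", "data": {"steps": [1, 0.1, 0, 0, 0, 1, 0.2, 0, 0, 0, 1, 0.2, 0, 0, 0]}}

```text
time_s: 7.2
ee_pos: [546.3, -3.3, 81.3]
ee_rot: [180.0, 0.4, -0.8]
force: [-5.9, -0.6, -0.6]
gripper_width: 24.0
```

Call:
{"op": "jog_arm", "data": {"steps": [1, 0.1, 0, 0, 0, 1, 0.2, 0, 0, 0, 1, 0.3, 0, 0, 0, 1, 0.3, 0, 0, 0]}}

```text
time_s: 7.6
ee_pos: [548.2, -3.5, 81.2]
ee_rot: [180.0, 0.5, -0.8]
force: [-9.2, -1.2, 0.9]
gripper_width: 23.7
```

Call:
{"op": "jog_arm", "data": {"steps": [1, 0.1, 0, 0, 0, 1, 0.2, 0, 0, 0, 1, 0.2, 0, 0, 0, 1, 0.2, 0, 0, 0]}}

```text
time_s: 8.0
ee_pos: [549.9, -4.2, 81.0]
ee_rot: [179.9, 0.5, -0.8]
force: [-8.6, -4.1, 0.6]
gripper_width: 23.6
```

Call:
{"op": "jog_arm", "data": {"steps": [1, 0.1, 0, 0, 0, 1, 0.2, 0, 0, 0, 1, 0.3, 0, 0, 0, 1, 0.3, 0, 0, 0]}}

```text
time_s: 8.4
ee_pos: [553.3, -4.5, 80.7]
ee_rot: [179.9, 0.5, -0.8]
force: [-7.1, -3.4, -2.5]
gripper_width: 23.6
```

Call:
{"op": "jog_arm", "data": {"steps": [1, -3, 0, 0, 0, 1, -6, 0, 0, 0, 1, -6, -5, 0, 0, 1, -6, -10, 0, 0, 1, -6, -14, 0, 0, 1, -6, -14.7, 0, 0, 1, -5.5, -14.7, 0, 0, 1, -3.5, -14.7, 0, 0, 1, -2, -14.7, 0, 0, 1, -1.3, -14.7, 0, 0, 1, -1.1, -14.7, 0, 0, 1, -1, -14.7, 0, 0, 1, -0.9, -14.7, 0, 0, 1, -0.8, -14.7, 0, 0, 1, -0.7, -14.7, 0, 0, 1, -0.6, -14.7, 0, 0, 1, -0.5, -14.7, 0, 0]}}

```text
time_s: 10.1
ee_pos: [553.2, 143.8, 81.5]
ee_rot: [-180.0, 0.1, -0.8]
force: [-2.7, 1.5, -4.5]
gripper_width: 24.2
```

Call:
{"op": "jog_arm", "data": {"steps": [1, 0.1, 0, 0, 0, 1, 0.2, 0, 0, 0, 1, 0.3, 0, 0, 0, 1, 0.4, 0, 0, 0, 1, 0.5, 0, 0, 0]}}

```text
time_s: 10.6
ee_pos: [557.9, 144.4, 82.0]
ee_rot: [-179.9, 0.2, -0.9]
force: [-7.0, 4.3, 0.2]
gripper_width: 24.1
```

Call:
{"op": "jog_arm", "data": {"steps": [1, 0.1, 0, 0, 0, 1, 0.2, 0, 0, 0, 1, 0.3, 0, 0, 0, 1, 0.4, 0, 0, 0, 1, 0.5, 0, 0, 0]}}

```text
time_s: 11.1
ee_pos: [560.9, 144.4, 81.8]
ee_rot: [-179.9, 0.4, -0.9]
force: [-11.9, 5.2, 3.0]
gripper_width: 24.4
```

```bash
cat >>h.py <<'E'
def module(tag):
    im=env.grab_frame("top")[:,:,::-1];cv2.imwrite(f"pics/{tag}.png",im);im=up(im)
    h=cv2.cvtColor(im,cv2.COLOR_BGR2HSV);m=((h[...,2]>150)&(h[...,1]<60)).astype(np.uint8)
    pts=[]
    for u in list(range(275,328,3)):   # front rim edge: first bright row from the top, sub-pixel by half-level
        col=im[4*205:4*250,4*u:4*u+4].mean((1,2));k=np.argmax(col>110);f=k-(col[k]-110)/(col[k]-col[k-1])
        pts.append([u+.375,205+(f+.5)/4-.5])
    w=cast("top",np.array(pts),50);a=np.polyfit(w[:,1],w[:,0],1)
    r=w[:,0]-np.polyval(a,w[:,1]);g=abs(r)<2;a=np.polyfit(w[g,1],w[g,0],1)
    print(tag,"front x at y=-30,70,170:",np.polyval(a,[-30,70,170]),"yaw deg",-np.degrees(np.arctan(a[0])),"n",g.sum())
E
python3 - <<'E'
from h import *
import h
class F: pass
real=env.grab_frame
h.env=F();h.env.grab_frame=lambda n:cv2.imread("pics/top0.png")[:,:,::-1]
module("x0")
h.env.grab_frame=real
module("m1")
E
```

```text
x0 front x at y=-30,70,170: [721.1 722.9 724.7] yaw deg -1.034293954620924 n 18
m1 front x at y=-30,70,170: [721.8 723.1 724.4] yaw deg -0.7567130488776934 n 17
```

```bash
sed -i 's/>110/>150/;s/\[k\]-110/[k]-150/' h.py; python3 - <<'E'
from h import *
import h
class F: pass
real=env.grab_frame
h.env=F()
for s in("top0","m1"):
    h.env.grab_frame=lambda n:cv2.imread(f"pics/{s}.png")[:,:,::-1]
    module("x_"+s)
E
```

```text
x_top0 front x at y=-30,70,170: [671.1 671.8 672.5] yaw deg -0.40746069391565004 n 18
x_m1 front x at y=-30,70,170: [680.8 684.  687.2] yaw deg -1.8244717144815055 n 16
```

Call:
{"op": "jog_arm", "data": {"steps": [1, -4, 0, 0, 0, 1, -6.5, 0, 0, 0, 1, -6.5, 5, 0, 0, 1, -6.5, 10, 0, 0, 1, -6.5, 14, 0, 0, 1, -6.5, 14.7, 0, 0, 1, -5.5, 14.7, 0, 0, 1, -3, 14.7, 0, 0, 1, -1.5, 14.7, 0, 0, 1, -1.2, 14.7, 0, 0, 1, -1, 14.7, 0, 0, 1, -0.8, 14.7, 0, 0, 1, -0.6, 14.7, 0, 0, 1, -0.4, 14.7, 0, 0, 1, -0.2, 14.7, 0, 0, 1, 0, 14.7, 0, 0, 1, 0.1, 14.7, 0, 0, 1, 0.2, 14.7, 0, 0]}}

```text
time_s: 12.95
ee_pos: [560.3, -3.7, 81.4]
ee_rot: [180.0, 0.5, -0.8]
force: [-6.7, -1.1, 0.3]
gripper_width: 24.2
```

Call:
{"op": "jog_arm", "data": {"steps": [1, 0.15, 0, 0, 0, 1, 0.3, 0, 0, 0, 1, 0.45, 0, 0, 0, 1, 0.6, 0, 0, 0, 1, 0.6, 0, 0, 0]}}

```text
time_s: 13.45
ee_pos: [565.1, -4.7, 80.8]
ee_rot: [179.9, 0.6, -0.8]
force: [-8.9, -3.7, 0.2]
gripper_width: 23.8
```

Still giving at 9 N.

Call:
{"op": "jog_arm", "data": {"steps": [1, 0.15, 0, 0, 0, 1, 0.3, 0, 0, 0, 1, 0.4, 0, 0, 0, 1, 0.4, 0, 0, 0]}}

```text
time_s: 13.85
ee_pos: [565.6, -4.6, 80.6]
ee_rot: [179.9, 1.1, -0.8]
force: [-15.3, -3.3, 4.8]
gripper_width: 23.4
```

```bash
python3 -c "
from h import *
module('m2');print(env.state()['ee_pos'],env.state()['force'])"
```

```text
m2 front x at y=-30,70,170: [690.  688.9 687.9] yaw deg 0.6161092626405813 n 10
[565.6  -4.6  80.6] [-15.2  -2.6   4.1]
```

Call:
{"op": "jog_arm", "data": {"steps": [1, -4, 0, 0, 0, 1, -7, 0, 0, 0, 1, -7, -5, 0, 0, 1, -7, -10, 0, 0, 1, -7, -14, 0, 0, 1, -7, -14.7, 0, 0, 1, -6, -14.7, 0, 0, 1, -3.5, -14.7, 0, 0, 1, -2, -14.7, 0, 0, 1, -1.6, -14.7, 0, 0, 1, -1.4, -14.7, 0, 0, 1, -1.2, -14.7, 0, 0, 1, -1, -14.7, 0, 0, 1, -0.8, -14.7, 0, 0, 1, -0.6, -14.7, 0, 0, 1, -0.4, -14.7, 0, 0, 1, -0.2, -14.7, 0, 0, 1, 0, -14.7, 0, 0]}}

```text
time_s: 15.7
ee_pos: [572.2, 144.1, 81.4]
ee_rot: [-179.9, 0.5, -0.9]
force: [-12.0, 3.8, 1.9]
gripper_width: 24.1
```

Call:
{"op": "jog_arm", "data": {"steps": [1, -4, 0, 0, 0, 1, -7.3, 0, 0, 0, 1, -7.3, 5, 0, 0, 1, -7.3, 10, 0, 0, 1, -7.3, 14, 0, 0, 1, -7.3, 14.7, 0, 0, 1, -6, 14.7, 0, 0, 1, -3.5, 14.7, 0, 0, 1, -2, 14.7, 0, 0, 1, -1.6, 14.7, 0, 0, 1, -1.4, 14.7, 0, 0, 1, -1.2, 14.7, 0, 0, 1, -1, 14.7, 0, 0, 1, -0.8, 14.7, 0, 0, 1, -0.6, 14.7, 0, 0, 1, -0.4, 14.7, 0, 0, 1, -0.2, 14.7, 0, 0, 1, 0, 14.7, 0, 0]}}

```text
time_s: 17.5
ee_pos: [571.1, -4.0, 81.4]
ee_rot: [180.0, 0.4, -0.8]
force: [-7.5, -1.1, -0.3]
gripper_width: 23.9
```

```bash
python3 -c "
from h import *
module('m3');print(env.state()['ee_pos'],env.state()['force'])"
```

```text
m3 front x at y=-30,70,170: [687.5 697.  706.5] yaw deg -5.420184150942435 n 9
[571.3  -4.   81.4] [-5.5 -1.1 -0.4]
```

Call:
{"op": "jog_arm", "data": {"steps": [1, 0.15, 0, 0, 0, 1, 0.3, 0, 0, 0, 1, 0.45, 0, 0, 0, 1, 0.5, 0, 0, 0, 1, 0.5, 0, 0, 0]}}

```text
time_s: 18.05
ee_pos: [575.0, -4.9, 80.8]
ee_rot: [179.9, 0.5, -0.8]
force: [-6.3, -3.4, -1.4]
gripper_width: 23.8
```

Call:
{"op": "jog_arm", "data": {"steps": [1, -4, 0, 0, 0, 1, -7.6, 0, 0, 0, 1, -7.6, -5, 0, 0, 1, -7.6, -10, 0, 0, 1, -7.6, -14, 0, 0, 1, -7.6, -14.7, 0, 0, 1, -6, -14.7, 0, 0, 1, -3.5, -14.7, 0, 0, 1, -2, -14.7, 0, 0, 1, -1.5, -14.7, 0, 0, 1, -1.2, -14.7, 0, 0, 1, -1, -14.7, 0, 0, 1, -0.8, -14.7, 0, 0, 1, -0.6, -14.7, 0, 0, 1, -0.4, -14.7, 0, 0, 1, -0.2, -14.7, 0, 0, 1, 0, -14.7, 0, 0, 1, 0.2, -14.7, 0, 0, 1, 0.4, -14.7, 0, 0]}}

```text
time_s: 19.95
ee_pos: [581.7, 144.2, 81.3]
ee_rot: [-179.9, 0.5, -0.9]
force: [-10.6, 3.3, 1.4]
gripper_width: 23.8
```

Call:
{"op": "jog_arm", "data": {"steps": [1, -4, 0, 0, 0, 1, -8, 0, 0, 0, 1, -8, 5, 0, 0, 1, -8, 10, 0, 0, 1, -8, 14, 0, 0, 1, -8, 14.7, 0, 0, 1, -6, 14.7, 0, 0, 1, -3.5, 14.7, 0, 0, 1, -2, 14.7, 0, 0, 1, -1.6, 14.7, 0, 0, 1, -1.3, 14.7, 0, 0, 1, -1, 14.7, 0, 0, 1, -0.8, 14.7, 0, 0, 1, -0.6, 14.7, 0, 0, 1, -0.4, 14.7, 0, 0, 1, -0.2, 14.7, 0, 0, 1, 0, 14.7, 0, 0, 1, 0.2, 14.7, 0, 0, 1, 0.3, 14.7, 0, 0]}}

```text
time_s: 21.85
ee_pos: [581.9, -4.4, 81.2]
ee_rot: [179.9, 0.5, -0.8]
force: [-8.4, -1.8, 0.3]
gripper_width: 24.1
```

```bash
python3 - <<'E'
from h import *
b=env.grab_frame("top")[:,:,::-1];cv2.imwrite("pics/top5.png",b);a=env.grab_frame("side")[:,:,::-1];cv2.imwrite("pics/side5.png",a)
c=lambda im,x,y,w,h:cv2.resize(im[y:y+h,x:x+w],(400,400),interpolation=cv2.INTER_CUBIC)
cv2.imwrite("pics/m5.png",np.hstack([c(a,265,165,120,120),c(b,245,180,110,110)]))
for y in(-30,70,170):print(proj("top",[[698,y,10],[713,y,50]]).ravel())
E
```

```text
[334.9 215.8 335.2 207.5]
[300.3 216.4 299.6 208.1]
[265.7 217.  264.1 208.7]
```

View pics/m5.png

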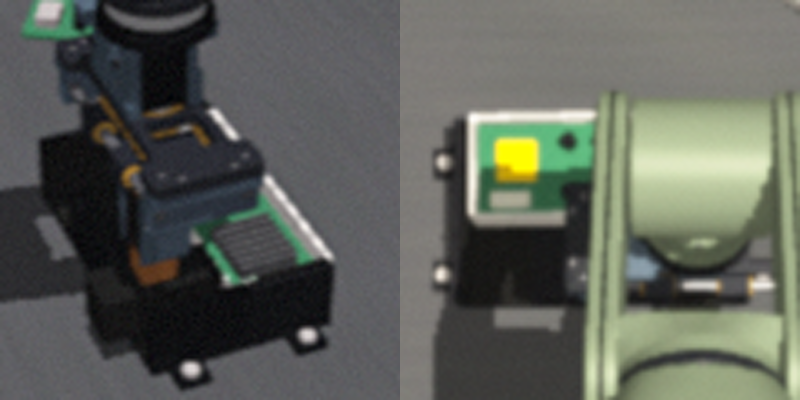

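Top view: the module's left front rim (mosaic (475,112)) is only about 5 mm past the wall end (465,118), which puts the mouth at x of about 702. I'm now aiming for a TCP of about 592 at both ends.

Call:
{"op": "jog_arm", "data": {"steps": [1, 0.15, 0, 0, 0, 1, 0.3, 0, 0, 0, 1, 0.45, 0, 0, 0, 1, 0.5, 0, 0, 0, 1, 0.6, 0, 0, 0, 1, 0.6, 0, 0, 0]}}

```text
time_s: 22.55
ee_pos: [584.7, -4.8, 80.8]
ee_rot: [179.9, 1.0, -0.8]
force: [-13.7, -2.0, 3.9]
gripper_width: 24.4
```

Call:
{"op": "jog_arm", "data": {"steps": [1, -4.5, 0, 0, 0, 1, -8.6, 0, 0, 0, 1, -8.6, -5, 0, 0, 1, -8.6, -10, 0, 0, 1, -8.6, -14, 0, 0, 1, -8.6, -14.7, 0, 0, 1, -6.5, -14.7, 0, 0, 1, -3.5, -14.7, 0, 0, 1, -2, -14.7, 0, 0, 1, -1.6, -14.7, 0, 0, 1, -1.3, -14.7, 0, 0, 1, -1.1, -14.7, 0, 0, 1, -0.9, -14.7, 0, 0, 1, -0.7, -14.7, 0, 0, 1, -0.5, -14.7, 0, 0, 1, -0.3, -14.7, 0, 0, 1, -0.1, -14.7, 0, 0, 1, 0.1, -14.7, 0, 0, 1, 0.3, -14.7, 0, 0, 1, 0.5, -14.7, 0, 0]}}

```text
time_s: 24.55
ee_pos: [591.1, 143.9, 81.1]
ee_rot: [-180.0, 1.0, -0.9]
force: [-18.6, 3.9, 5.6]
gripper_width: 23.8
```

Call:
{"op": "jog_arm", "data": {"steps": [1, -4.5, 0, 0, 0, 1, -9, 0, 0, 0, 1, -9, 5, 0, 0, 1, -9, 10, 0, 0, 1, -9, 14, 0, 0, 1, -9, 14.7, 0, 0, 1, -6.5, 14.7, 0, 0, 1, -4, 14.7, 0, 0, 1, -2.4, 14.7, 0, 0, 1, -1.9, 14.7, 0, 0, 1, -1.6, 14.7, 0, 0, 1, -1.4, 14.7, 0, 0, 1, -1.2, 14.7, 0, 0, 1, -1, 14.7, 0, 0, 1, -0.8, 14.7, 0, 0, 1, -0.6, 14.7, 0, 0, 1, -0.4, 14.7, 0, 0, 1, -0.2, 14.7, 0, 0, 1, 0, 14.7, 0, 0]}}

```text
time_s: 26.45
ee_pos: [593.7, -4.6, 81.0]
ee_rot: [179.9, 0.4, -0.8]
force: [-9.8, -2.7, -0.4]
gripper_width: 23.5
```

Call:
{"op": "jog_arm", "data": {"steps": [1, -4, 0, 0, 0, 1, -8.5, 0, 0, 0, 1, -12.5, 0, 0, 0, 1, -12.5, 5, 0, 0, 1, -12.5, 10, 0, 0, 1, -12.5, 15, 0, 0, 1, -12.5, 20, 0, 0, 1, -12.5, 20, 0, 0, 1, -12.5, 20, 0, 0]}}

```text
time_s: 27.35
ee_pos: [469.5, -203.2, 82.1]
ee_rot: [-180.0, -0.1, -1.0]
force: [0.1, 0.1, -3.5]
gripper_width: 23.9
```

```bash
python3 - <<'E'
from h import *
b=env.grab_frame("top")[:,:,::-1];cv2.imwrite("pics/top6.png",b);a=env.grab_frame("side")[:,:,::-1];cv2.imwrite("pics/side6.png",a)
c=lambda im,x,y,w,h:cv2.resize(im[y:y+h,x:x+w],(400,400),interpolation=cv2.INTER_CUBIC)
cv2.imwrite("pics/m6.png",np.hstack([c(a,225,165,160,160),c(b,245,180,110,110)]))
U=up(b);h=cv2.cvtColor(U,cv2.COLOR_BGR2HSV)
br=((h[...,2]>165)|((h[...,0]>40)&(h[...,0]<85)&(h[...,1]>80))).astype(np.uint8)
for q in blobs(br,[4*262,4*190,4*76,4*66])[:1]: print(cv2.boxPoints(rect(dn(q),"top",50)),rect(dn(q),"top",50))
print(env.state()["ee_pos"],env.state()["ee_rot"],env.state()["force"])
E
```

```text
[[629.7 172.5]
 [632.2 -33.7]
 [721.5 -32.6]
 [719.  173.6]] ((675.6199340820312, 69.93708801269531), (89.28885650634766, 206.22357177734375), 0.704795241355896)
[ 469.3 -201.3   81.9] [-180.    -0.    -0.8] [ 0.2 -0.2 -4.3]
```

View pics/m6.png

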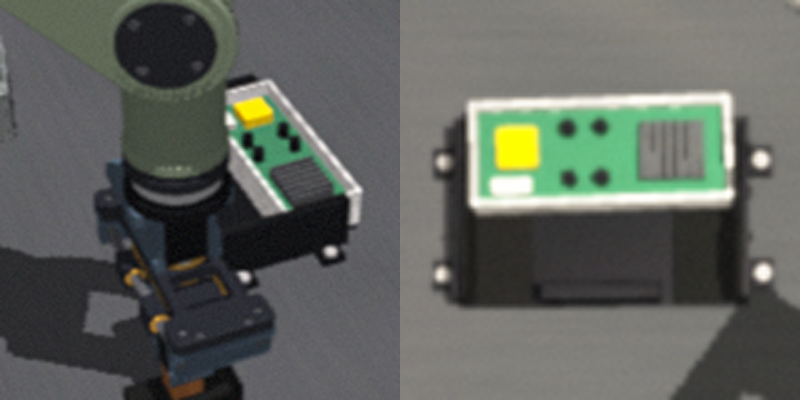

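Both front corners stand out of the mouth, left by about 15 mm and right by about 19 mm. The rims are at mosaic y = 101 and 94 and the wall ends at about 120. The bench below the mallet is empty, so I'll set it down here.

Call:
{"op": "jog_arm", "data": {"steps": [1, 0, 0, 0.8, 0, 1, 0, 0, 1.5, 0, 1, 0, 0, 1.8, 0, 1, 0, 0, 1.9, 0, 1, 0, 0, 2, 0, 1, 0, 0, 2.1, 0, 1, 0, 0, 2.1, 0]}}

```text
time_s: 28.15
ee_pos: [469.5, -201.8, 61.8]
ee_rot: [-180.0, -0.0, -0.8]
force: [-1.0, 1.8, 3.5]
gripper_width: 23.9
```

Call:
{"op": "jog_arm", "data": {"steps": [0.65, 0, 0, 0, 0, 0.6, 0, 0, 0, 0, 0.4, 0, 0, 0, 0, 0, 0, 0, 0, 0, 0, 0, 0, 0, 0, 0, 0, 0, 0, 0, 0, 0, 0, 0, 0, 0, 0, 0, 0, 0, 0, 0, 0, 0, 0, 0, 0, 0, 0, 0, 0, 0, 0, 0, 0, 0, 0, 0, 0, 0]}}

```text
time_s: 29.35
ee_pos: [469.4, -202.1, 60.9]
ee_rot: [-180.0, -0.0, -0.8]
force: [0.2, 0.4, -0.0]
gripper_width: 91.2
```

Call:
{"op": "jog_arm", "data": {"steps": [0, 0, 0, -1, 0, 0, 0, 0, -3, 0, 0, 0, 0, -6, 0, 0, 0, 0, -10, 0, 0, 0, 0, -14, 0, 0, -3, 0, -16, 0, 0, -7, 4, -16, 0, 0, -10, 8, -16, 0, 0, -12, 12, -16, 0, 0, -12, 17, -16, 0, 0, -12, 17, -16, 0, 0, -12, 17, -16, 0]}}

```text
time_s: 30.55
ee_pos: [346.5, -370.9, 221.1]
ee_rot: [-180.0, -0.0, -0.9]
force: [-0.0, 0.1, 0.1]
gripper_width: 91.5
```

```bash
python3 - <<'E'
from h import *
b=env.grab_frame("top")[:,:,::-1];a=env.grab_frame("side")[:,:,::-1]
c=lambda im,x,y,w,h:cv2.resize(im[y:y+h,x:x+w],(400,400),interpolation=cv2.INTER_CUBIC)
cv2.imwrite("pics/m7.png",np.hstack([c(a,240,170,200,200),c(b,240,170,200,200)]))
print(env.state()["ee_pos"],env.state()["gripper_width"])
E
```

```text
[ 346.9 -369.3  221.1] 91.47067367728765
```

View pics/m7.png

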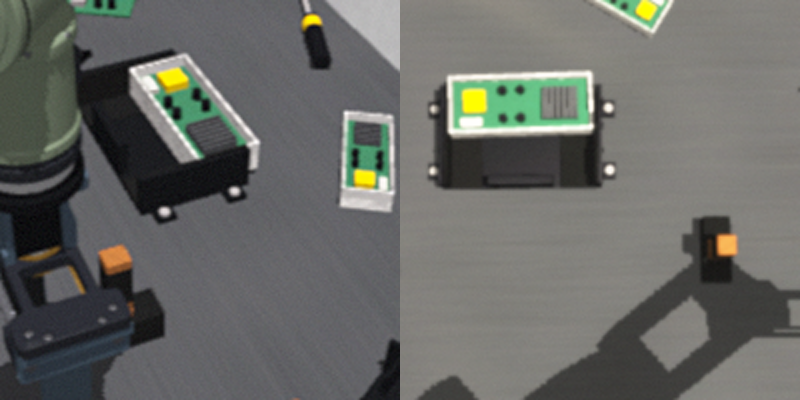

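The mallet stands upright and released (cap at (117,260) in the side crop), the module protrudes from the mouth, and the robot is clear.

```bash
python3 -c "
from workcell import env
print(env.job_done())"
```

```text
the job is handed in; nothing more can be done
None
```

I worked the module out with alternating light mallet taps, stood the mallet back on its head on the bench, backed the arm clear, and handed the job in. `job_done` reported no verdict.

- **Taps:** I started at the right end and changed ends nine times, whenever one turned stiff. The highest force I read was about 19 N. Forces were read only at the end of each move, so a brief higher peak can't be ruled out.
- **Module:** It moved about 47 mm. In the last pictures its front corners stand about 15 mm (left) and 19 mm (right) out of the mouth. I estimate those to within about 3 mm. The module still looks flat in the housing.
- **Mallet:** It stands upright and released about 105 mm from where it started, with the gripper open and clear.
- **Bystanders:** My path stayed away from the bin, board and bracket, but I did not re-measure their positions afterwards.
- **Checks that disagreed:**
  - The two cameras disagreed by a few millimetres.
  - My first estimate of the mouth edge was about 4 mm too far in. I corrected it from the picture.
  - One automatic measurement of the module's front edge failed when it came level with the mouth, so I relied on contact positions and a later picture.

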